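# Line up the paint containers by height

### The arm

A 6-joint arm with a two-finger parallel gripper is mounted at the origin on the work surface; the furniture and walls round the work are solid. World frame = base frame: x ahead of the robot, y to its left, z up, the work surface at z = 0. Lengths are in m, angles in rad, forces in N, time in s.
With the tool pointing down it reaches from about 0.25 to 0.725 m from the base axis. Payload 9.7 kg.
Tool frame: the origin (TCP) lies at the very end of the fingers, on their centre line; the grasp point (between the pads) lies 19 mm behind it; z points along the fingers, y is the line along which they close (so a half turn about z gives the same grasp; the last joint's range is limited). The gripper opens to 85 mm and grips with 20 to 120 N. Pads are 22 mm wide; open, the fingers measure 114 mm over their backs; the gripper's body (76 mm by 85 mm) begins 54 mm behind the grasp point. The pads swing forward as they close: fully open they stand 13 mm farther back than shut.
Start: joints at [-1.287, 0.087, 0.176, 1.66, 0, 1.571], TCP at [0.154, -0.528, 0.231] pointing down, gripper open.
Joint ranges: [-3.13, 3.13], [-0.85, 1.81], [-1.15, 1.24], [-2.2, 2.28], [-1.44, 1.52], [-3.14, 3.14]. Speed limits (rad/s): [2.22, 2.22, 2.57, 3.14, 3.14, 3.14].

### API

Orientations are given as a unit quaternion [w, x, y, z].
In Python, from plant import ctrl gives the robot as it stands. The module is installed in compiled form; this text tells all that it offers.
- The arm moves only by the tool drive_tool, never from a script. Its argument "deltas" is a list of rows, each a list of 7 numbers: the shift along the world's x, y, z in cm, then the turn, a rotation vector about the world's x, y, z in rad, then the finger opening in cm, from 0 to 8.54. In form: [[dx, dy, dz, wx, wy, wz, jaw], ...]. A call has 1 to 12 rows; each row is the pose to reach, as a shift and turn from the pose commanded when the call began; what a row does not reach only later rows make up. A row lasts 1/8 s, in which the tool goes at most 62.5 mm and 10.7 degrees, less where a joint would pass 70% of its speed; a pose out of reach is approached as far as the arm can. A call with a gripper value outside its range is refused whole. The fingers move at their own pace and stop on an object; "force" is the grip in N (left out, the last holds). Time passes only in rows, so rows that repeat a pose let the fingers close. It gives the time, the measured TCP pose, the force, the opening and the grip force at its end, in the units of the state.
- ctrl.read_state(): the state, without advancing time (a new reading comes with each control period).
- ctrl.snapshot(name): name is "scene" or "top" or "wrist"; returns the picture (420x560x3 uint8, blue, green, red); there is no depth.
- ctrl.calibration(name): a dict with "K" (3x3 intrinsics, pixels), "k1" (the pictures are not rectified: a ray, as slopes to the right and down, at radius r is drawn at 1 + k1 r^2 times it, then the intrinsics apply), "world_to_cam" (4x4, takes a point from world to camera coordinates). Camera axes: x right, y down, z forward; pixel columns grow to the right and rows downward; lengths in m; the calibration is good to about 2 mm. A picture is of the moment at which its call begins: read the wrist's pose just before it. calibration takes no time and is no camera call; for the wrist camera it gives the pose at the moment of the call.
- ctrl.close_job(): hands the job in; it is judged then, once.
Trained networks look in the newest picture that a camera, given by its name, has taken for a name from the list of things; names that differ only in an ending like _2 or _b are one class to them, and where a whole thing is asked for, a point or a joint stands for the part that bears it (a point fixed in the world has none). Each returns a list of dicts, best first, with "score" (0 to 1); they miss things now and then, are a little off and sometimes report something else, mostly with a low value. They report only what shows in the picture. A call takes as long as a camera call.
- ctrl.trace(camera, query): "region" (420x560 bool, what is visible of it) and "extent" ([centre column, centre row, width, height] in pixels, round what is visible of it).
The state is a dict: "clock": time; "joint_pos": joint angles; "dq": joint speeds; "effort": joint torques, N m; "tcp_pos": TCP position; "tcp_rot": TCP orientation; "wrist_force": force on the tool from outside, world axes, zero at the start; "ft_torque": the same for the moment, N m; "finger_gap": finger opening in m; "gripper_force": force on a finger pad.
Only numpy, scipy, OpenCV 4.12 (cv2) and the standard library are available. Lean on these libraries where they do the work, as an engineer would, in place of code of your own. Each camera call takes 0.05 s, during which the arm holds its last target. There are 200 camera calls.

### The job

Line up the four containers in order of height on the row of round pads, one to a pad, each upright and centred on its pad: the shortest on the red pad, each next taller one on the next pad along, the tallest on the pad at the other end. Leave the stone and the yellow-lidded carton where they are.

Things in the scene. Friction and masses are not known exactly. Their poses are not given: they have to be found in the camera images.
- pot_centre (a point): dark grey round pot with a clear screw lid (pale grey seen from above), the shortest container: 54 mm across, 42 mm tall; grip it low, at its dark body, which is the lower 30 mm. The point is its centre, 21 mm above its underside; z is up along its axis
- box_centre (a point): frosted pale box with a white snap lid, 59 mm tall, the second shortest: 45 mm along its own x, 55 mm along its own y; its solid body to grip is the lower 50 mm. The point is its centre, 29.5 mm above its underside; z is up
- bottle_centre (a point): brown bottle with a pale blue ribbed cap, 85 mm tall, the second tallest: round, 47 mm across. The point is its centre, 42.5 mm above its underside; z is up along its axis
- can_centre (a point): blue and white spray can with a white nozzle, 116 mm tall, the tallest: round, 53 mm across. The point is its centre, 58 mm above its underside; z is up along its axis
- pad_red: the red pad, at one end of the row (either end, it varies): round, 68 mm across, 3 mm thick, lying on the pale wooden plank (352 x 84 mm, 24 mm thick, fixed), so its top is 27 mm above the bench and 3 mm above its origin, the centre of its underside. Fixed. The four pads lie in a straight row along the plank, 92 mm from centre to centre
- pad_a: a blue pad of the row of four, round, 68 mm across, 3 mm thick, lying on the wooden plank (24 mm thick, fixed), so its top is 27 mm above the bench and 3 mm above its origin, the centre of its underside. Fixed. One of the two middle pads: it may be the one next to the red pad or the one after
- pad_b: a blue pad of the row of four, round, 68 mm across, 3 mm thick, lying on the wooden plank (24 mm thick, fixed), so its top is 27 mm above the bench and 3 mm above its origin, the centre of its underside. Fixed. The other of the two middle pads: it may be the one next to the red pad or the one after
- pad_c: a blue pad of the row of four, round, 68 mm across, 3 mm thick, lying on the wooden plank (24 mm thick, fixed), so its top is 27 mm above the bench and 3 mm above its origin, the centre of its underside. Fixed. It lies at the end of the row opposite the red pad
- pebble: rough grey-brown stone, 28 x 42 mm, 28 mm high, loose, on the near part of the green cutting mat, right of the middle: leave it where it is. Origin at the centre of its underside
- carton: white carton with a yellow lid, 32 x 47 mm, 72 mm tall, loose, standing beyond the left end of the plank: leave it standing where it is. Origin at the centre of its underside

How it is judged:
At the end, for the whole second after the job is handed in: The grey pot is on the red pad, the pale box on the middle pad next to it, the brown bottle on the next and the spray can on the pad at the other end; each stands on its pad within 14 mm of the pad's centre, upright within 0.1 rad, released and at rest (horizontal distance between pot_centre and pad_red below 0.014 m and horizontal distance between can_centre and pad_c below 0.014 m and ((horizontal distance between pad_a and pad_red below 0.15 m and horizontal distance between box_centre and pad_a below 0.014 m and horizontal distance between bottle_centre and pad_b below 0.014 m) or (horizontal distance between pad_b and pad_red below 0.15 m and horizontal distance between box_centre and pad_b below 0.014 m and horizontal distance between bottle_centre and pad_a below 0.014 m)) and angle between each of pot_centre, box_centre, bottle_centre, can_centre's own z axis and vertical below 0.1 rad and height (world z) of pot_centre below 0.054 m and linear speed of each of pot, box, bottle, can below 0.02 m/s and height (world z) of box_centre below 0.0625 m and height (world z) of bottle_centre below 0.0755 m and height (world z) of can_centre below 0.091 m); the robot touches nothing.
It fails at once if the stone is moved by more than 20 mm (distance of pebble from where it was at the start of the episode above 0.02 m).
It fails at once if the yellow-lidded carton is moved by more than 20 mm (distance of carton from where it was at the start of the episode above 0.02 m).
It also fails if it takes over 112 s, if anything falls off the work surface, if the arm or the gripper's body presses on something with over 40 N, if the wrist force passes 120 N, or if a joint passes its speed limit or range.

## Working session

There is one attempt and no reset: what is moved stays moved. The work goes in short steps, Python scripts to look and compute and a tool call to move; the robot and the scene stay as the last step left them, time stands still between calls to the robot, and variables do not carry over. Pictures are saved under pics/ and viewed, at most 14 in all, crops included, and the job is handed in when it is done.

Besides the shell and the picture viewer there is one more tool, called after "Call:" by a JSON object that holds its "method" and its "body", one argument or row to a line. drive_tool: Moves the arm, as the interface text tells. Its arguments: {"type":"object","properties":{"deltas":{"type":"array","items":{"type":"array","items":{"type":"number"}}},"force":{"type":"number"}},"required":["deltas"]}

```bash
mkdir -p pics; cat > h.py <<'E'
import numpy as np, cv2
from plant import ctrl
def ray(cal,u,v):
    K=cal["K"];k=cal["k1"]
    d=np.array([(u-K[0][2])/K[0][0],(v-K[1][2])/K[1][1]]);p=d.copy()
    for _ in range(20): p=d/(1+k*(p@p))
    T=np.array(cal["world_to_cam"]);R=T[:3,:3];c=-R.T@T[:3,3]
    return c,R.T@np.array([p[0],p[1],1])
def at(cal,u,v,z):
    c,r=ray(cal,u,v);return c+r*(z-c[2])/r[2]
def proj(cal,X):
    T=np.array(cal["world_to_cam"]);q=T[:3,:3]@np.array(X)+T[:3,3];p=q[:2]/q[2]
    p=p*(1+cal["k1"]*(p@p));K=np.array(cal["K"]);return K[:2,:2]@p+K[:2,2]
E
python3 - <<'E'
from h import *
a=[ctrl.snapshot(n) for n in("scene","top")]
cv2.imwrite("pics/s.png",a[0]);cv2.imwrite("pics/t.png",a[1])
for n in("scene","top"):
    cal=ctrl.calibration(n);print(n,ray(cal,280,210))
    for q in["pot_centre","box_centre","bottle_centre","can_centre","pad_red","pad_a","pebble","carton"]:
        for d in ctrl.trace(n,q)[:4]:
            e=d["extent"]
            print(q,round(d["score"],2),np.round(e),np.round(at(cal,e[0],e[1],0.027)[:2],3), d["region"].sum())
s=ctrl.read_state();print(s["tcp_pos"],s["tcp_rot"],s["clock"])
E
```

```text
scene (array([1.09178025, 0.15946597, 1.03724947]), array([-0.5333053 , -0.15651669, -0.83140843]))
pot_centre 0.78 [321. 220.  18.  26.] [0.446 0.082] 425
box_centre 0.66 [389. 217.  27.  29.] [0.391 0.255] 535
bottle_centre 0.97 [257. 202.  16.  31.] [ 0.436 -0.097] 484
can_centre 0.97 [212. 159.  21.  36.] [ 0.324 -0.271] 596
pad_red 0.74 [299. 263.  27.  22.] [0.586 0.057] 512
pad_a 0.92 [199. 227.  27.  24.] [ 0.55  -0.221] 452
pad_a 0.9 [232. 239.  25.  21.] [ 0.563 -0.125] 459
pad_a 0.58 [265. 250.  27.  19.] [ 0.572 -0.034] 444
pad_a 0.17 [210. 160.  15.  34.] [ 0.328 -0.273] 627
pebble 0.45 [219. 200.  12.  16.] [ 0.455 -0.202] 105
carton 0.63 [364. 284.  27.  27.] [0.599 0.224] 483
top (array([ 0.33178138, -0.01425344,  0.9159059 ]), array([ 0.16670531,  0.0113779 , -0.98597453]))
pot_centre 0.72 [245. 223.  26.  25.] [0.45  0.073] 480
box_centre 0.69 [165. 242.  32.  20.] [0.403 0.25 ] 667
box_centre 0.61 [320. 223.  19.  28.] [ 0.456 -0.095] 470
bottle_centre 0.69 [320. 221.  23.  29.] [ 0.459 -0.094] 439
can_centre 0.82 [401. 272.  36.  27.] [ 0.351 -0.273] 771
pad_red 0.78 [255. 165.  27.  29.] [0.585 0.057] 634
pad_red 0.61 [297. 172.  29.  27.] [ 0.571 -0.041] 674
pad_a 0.92 [376. 181.  33.  32.] [ 0.556 -0.22 ] 660
pad_a 0.85 [337. 177.  29.  29.] [ 0.563 -0.132] 647
pebble 0.43 [369. 226.  17.  15.] [ 0.452 -0.203] 168
[ 0.15400684 -0.52799543  0.23128966] [-1.36979396e-05  9.89949424e-01  1.41421845e-01  9.33409464e-06] 0.9
```

View pics/s.png

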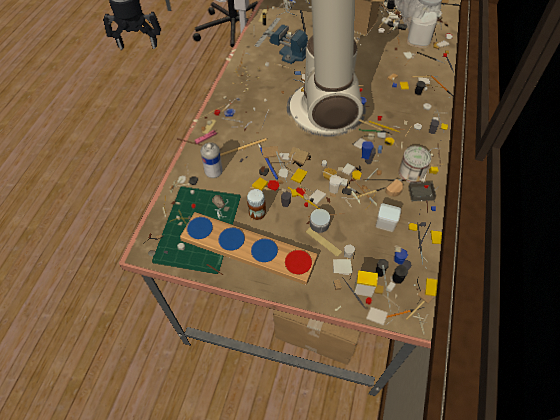

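View pics/t.png

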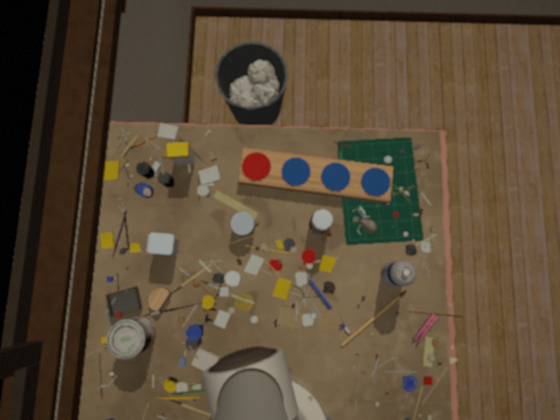

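The scene shows the red pad at the left end of the plank (298,262 in scene; 255,165 in top) and the three blue pads to its right. The pot is at (245,223), the box at (161,243), the bottle at (320,221) and the can at (401,272) in the top view. The carton is left of the plank and the pebble is on the mat at (367,225).

```bash
cat > fit.py <<'E'
from h import *
from scipy.optimize import least_squares
def cyl(x,y,z0,r,h):
    t=np.linspace(0,2*np.pi,24)
    return [(x+r*np.cos(a),y+r*np.sin(a),z) for a in t for z in(z0,z0+h)]
def ext(cal,P):
    p=np.array([proj(cal,X) for X in P]);lo,hi=p.min(0),p.max(0);return (lo+hi)/2
def fit(obs,r,h,g,z0=0):
    f=lambda q:np.concatenate([ext(c,cyl(q[0],q[1],z0,r,h))-e[:2] for c,e in obs])
    s=least_squares(f,g);return s.x,s.fun
E
python3 - <<'E'
from fit import *
for n in("scene","top"): ctrl.snapshot(n)
T={"pot_centre":(.027,.042,(.45,.07)),"box_centre":(.025,.059,(.4,.25)),"bottle_centre":(.0235,.085,(.45,-.09)),"can_centre":(.0265,.116,(.33,-.27))}
for q,(r,h,g) in T.items():
    obs=[(ctrl.calibration(n),ctrl.trace(n,q)) for n in("scene","top")]
    obs=[(c,min(t,key=lambda d:np.linalg.norm(ext(c,cyl(*g,0,r,h))-d["extent"][:2]))["extent"]) for c,t in obs if t]
    print(q,*[np.round(v,3) for v in fit(obs,r,h,g)])
p=np.array([[.585,.057],[.571,-.041],[.563,-.132],[.556,-.22]]);q=np.array([[.586,.057],[.572,-.034],[.563,-.125],[.55,-.221]])
m=(p+q)/2;c=m.mean(0);u=np.linalg.svd(m-c)[2][0];u*=-np.sign(u[1]);print("row dir",u,[np.round(c+u*.092*k,4) for k in(-1.5,-.5,.5,1.5)])
d=ctrl.trace("top","box_centre");m=min(d,key=lambda d:abs(d["extent"][0]-165))["region"]
print(cv2.minAreaRect(np.argwhere(m)[:,::-1].astype(np.float32)))
cal=ctrl.calibration("wrist");print(np.round(cal["world_to_cam"],3),cal["K"])
E
```

```text
pot_centre [0.446 0.076] [-0.28  -0.163 -0.26  -0.073]
box_centre [0.4   0.249] [1.068 3.504 1.462 2.369]
bottle_centre [ 0.56  -0.212] [0. 0.]
can_centre [ 0.349 -0.257] [-0.  0.]
row dir [-0.11413338 -0.99346543] [array([0.584 , 0.0547]), array([ 0.5735, -0.0367]), array([ 0.563 , -0.1281]), array([ 0.5525, -0.2195])]
((163.15170288085938, 243.1793212890625), (30.726831436157227, 21.09355354309082), 4.763641834259033)
[[ 0.279 -0.96   0.001 -0.55 ]
 [-0.916 -0.266  0.301 -0.038]
 [-0.288 -0.085 -0.954  0.379]
 [ 0.     0.     0.     1.   ]] [[302.80615686   0.         281.09106455]
 [  0.         302.80615686 205.29173583]
 [  0.           0.           1.        ]]
```

Call:
{"method": "drive_tool", "body": {
  "deltas": [
    [5, 7, 2, 0, 0, 0.18, 8.5],
    [9, 13, 2, 0, 0, 0.36, 8.5],
    [13, 19, 2, 0, 0, 0.54, 8.5],
    [18.6, 26.8, 2, 0, 0, 0.72, 8.5],
    [18.6, 26.8, 2, 0, 0, 0.9, 8.5],
    [18.6, 26.8, 2, 0, 0, 1.08, 8.5],
    [18.6, 26.8, 2, 0, 0, 1.172, 8.5],
    [18.6, 26.8, 2, 0, 0, 1.172, 8.5],
    [18.6, 26.8, 2, 0, 0, 1.172, 8.5]
  ],
  "force": 40
}}

```text
clock: 2.58
tcp_pos: [0.3399, -0.2602, 0.2513]
tcp_rot: [0.0, 0.747, 0.664, -0.0]
wrist_force: [0.4, 0.3, -0.1]
finger_gap: 0.085
gripper_force: 0.0
```

```bash
cat > look.py <<'E'
import sys
from fit import *
D={"pot_centre":(.027,.042),"box_centre":(.025,.059),"bottle_centre":(.0235,.085),"can_centre":(.0265,.116)}
def look(q,g,name=None,z0=0):
    s=ctrl.read_state();cal=ctrl.calibration("wrist");im=ctrl.snapshot("wrist")
    t=ctrl.trace("wrist",q);print(np.round(s["tcp_pos"],4),np.round(s["tcp_rot"],3),s["clock"],s["finger_gap"],s["wrist_force"].round(1) if hasattr(s["wrist_force"],"round") else s["wrist_force"])
    for d in t[:3]:
        x,f=fit([(cal,d["extent"])],*D[q],g,z0) if q in D else (at(cal,*d["extent"][:2],.027)[:2],0)
        print(q,round(d["score"],2),np.round(d["extent"]),"xy",np.round(x,4),"delta cm",np.round((x-s["tcp_pos"][:2])*100,2))
        if name: cv2.drawContours(im,cv2.findContours(d["region"].astype(np.uint8),0,1)[0],-1,(0,255,0),1)
        if q in D and name:
            for X in cyl(*x,z0,*D[q]): cv2.circle(im,tuple(int(v) for v in proj(cal,X)),1,(0,0,255),-1)
    if name: cv2.imwrite("pics/"+name,im)
    return t,cal
if __name__=="__main__": look(sys.argv[1],(float(sys.argv[2]),float(sys.argv[3])),sys.argv[4] if len(sys.argv)>4 else None)
E
python3 look.py can_centre .34 -.26 w1.png
```

```text
[ 0.3399 -0.2602  0.2513] [ 0.     0.747  0.664 -0.   ] 2.575 0.08502247371790644 [ 0.4  0.3 -0.1]
can_centre 0.83 [289. 181.  52.  60.] xy [ 0.348  -0.2555] delta cm [0.82 0.47]
```

View pics/w1.png

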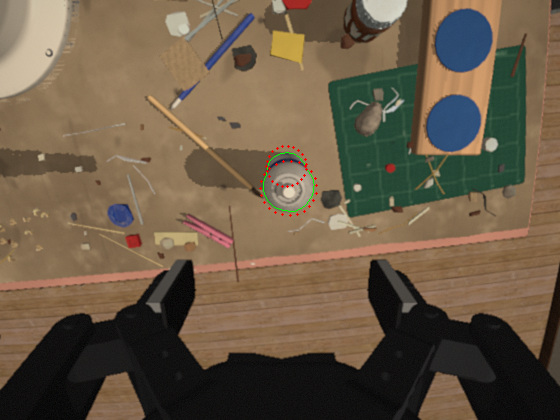

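The can's outline at (289,181) matches the fitted cylinder, and the position agrees with the top view. I'm descending to grip it.

Call:
{"method": "drive_tool", "body": {
  "deltas": [
    [0.8, 0.45, -5, 0, 0, 0, 8.5],
    [0.8, 0.45, -10, 0, 0, 0, 8.5],
    [0.8, 0.45, -15, 0, 0, 0, 8.5],
    [0.8, 0.45, -19.1, 0, 0, 0, 8.5],
    [0.8, 0.45, -19.1, 0, 0, 0, 8.5],
    [0.8, 0.45, -19.1, 0, 0, 0, 4],
    [0.8, 0.45, -19.1, 0, 0, 0, 4],
    [0.8, 0.45, -19.1, 0, 0, 0, 4],
    [0.8, 0.45, -19.1, 0, 0, 0, 4],
    [0.8, 0.45, -19.1, 0, 0, 0, 4],
    [0.8, 0.45, -19.1, 0, 0, 0, 4]
  ]
}}

```text
clock: 4.05
tcp_pos: [0.3487, -0.2563, 0.0626]
tcp_rot: [0.002, 0.747, 0.665, 0.0]
wrist_force: [-3.6, -0.6, 6.3]
finger_gap: 0.0513
gripper_force: 41.0
```

Call:
{"method": "drive_tool", "body": {
  "deltas": [
    [0, 0, 4, 0, 0, 0, 4],
    [0, 0, 9, 0, 0, 0, 4],
    [0, 0, 13, 0, 0, 0, 4],
    [5, 1, 13, 0, 0, 0, 4],
    [10, 2, 13, 0, 0, 0, 4],
    [15, 3, 13, 0, 0, 0, 4],
    [18, 3.6, 13, 0, 0, 0, 4],
    [20.4, 3.6, 13, 0, 0, 0, 4],
    [20.4, 3.6, 13, 0, 0, 0, 4],
    [20.4, 3.6, 13, 0, 0, 0, 4]
  ]
}}

```text
clock: 5.3
tcp_pos: [0.5517, -0.2196, 0.1909]
tcp_rot: [0.0, 0.747, 0.665, 0.0]
wrist_force: [0.1, 0.2, -2.0]
finger_gap: 0.0511
gripper_force: 43.5
```

```bash
python3 - <<'E'
from look import *
s=ctrl.read_state();print(s["tcp_pos"],s["finger_gap"])
def blobs(im,cal,n):
    h=cv2.cvtColor(im,cv2.COLOR_BGR2HSV)
    for nm,m in(("blue",cv2.inRange(h,(100,120,40),(120,255,255))),("red",cv2.inRange(h,(0,180,60),(6,255,255))|cv2.inRange(h,(172,180,60),(180,255,255)))):
        k,l,st,c=cv2.connectedComponentsWithStats(m)
        for i in range(1,k):
            if st[i,4]>350: print(n,nm,st[i],np.round(at(cal,*c[i],.027)[:2],4))
cal=ctrl.calibration("wrist");im=ctrl.snapshot("wrist");cv2.imwrite("pics/w2.png",im);blobs(im,cal,"wrist")
for n in("top","scene"): blobs(ctrl.snapshot(n),ctrl.calibration(n),n)
E
```

```text
[ 0.55172145 -0.21959308  0.19087179] 0.051113308795021406
wrist blue [ 247    0   70   29 1490] [ 0.5709 -0.0573]
wrist blue [ 248   59   69   72 3810] [ 0.5632 -0.1286]
wrist blue [ 13  71  43  63 448] [ 0.3173 -0.1012]
wrist blue [ 252  157   62   49 2120] [ 0.5549 -0.2118]
wrist blue [ 229  225  100   48 1540] [ 0.5418 -0.2787]
wrist red [ 57  37  34  34 940] [ 0.3712 -0.0661]
top blue [283 159  26  26 550] [ 0.573  -0.0368]
top blue [322 164  27  26 554] [ 0.5634 -0.1283]
top blue [362 169  27  26 437] [ 0.55  -0.215]
top red [242 153  28  27 599] [0.5832 0.0544]
scene blue [188 217  24  22 414] [ 0.5524 -0.2199]
scene blue [219 228  25  22 441] [ 0.5622 -0.1287]
scene blue [251 239  26  23 468] [ 0.572  -0.0374]
scene red [285 250  27  24 510] [0.5816 0.0537]
```

View pics/w2.png

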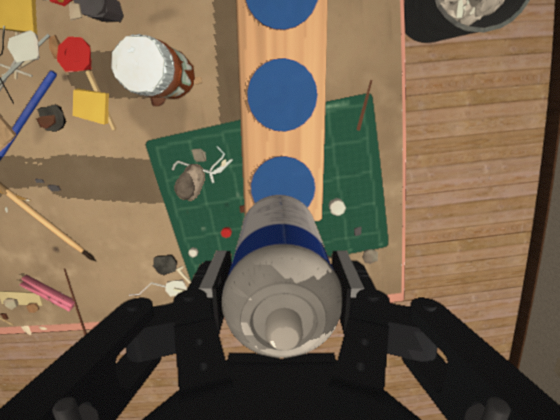

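The can hangs upright, centred between the fingers at (284,320), and all three cameras agree on the pads. Lowering it now.

Call:
{"method": "drive_tool", "body": {
  "deltas": [
    [0.1, 0, -4, 0, 0, 0, 4],
    [0.1, 0, -8, 0, 0, 0, 4],
    [0.1, 0, -9.5, 0, 0, 0, 4],
    [0.1, 0, -9.9, 0, 0, 0, 4],
    [0.1, 0, -10.1, 0, 0, 0, 4],
    [0.1, 0, -10.1, 0, 0, 0, 4]
  ]
}}

```text
clock: 6.2
tcp_pos: [0.5536, -0.2197, 0.0906]
tcp_rot: [0.001, 0.747, 0.665, 0.0]
wrist_force: [0.1, 0.3, -2.5]
finger_gap: 0.0513
gripper_force: 43.5
```

Call:
{"method": "drive_tool", "body": {
  "deltas": [
    [0, 0, -0.1, 0, 0, 0, 4],
    [0, 0, -0.2, 0, 0, 0, 4],
    [0, 0, -0.2, 0, 0, 0, 4]
  ]
}}

```text
clock: 6.58
tcp_pos: [0.5536, -0.2198, 0.0897]
tcp_rot: [0.001, 0.747, 0.665, 0.001]
wrist_force: [-4.0, 1.0, 10.3]
finger_gap: 0.0513
gripper_force: 44.8
```

Contact at the expected height, so I'll release and retreat up to look at the bottle.

Call:
{"method": "drive_tool", "body": {
  "deltas": [
    [0, 0, 0.1, 0, 0, 0, 5.5],
    [0, 0, 0.1, 0, 0, 0, 7],
    [0, 0, 0.1, 0, 0, 0, 8.5],
    [0, 0, 0.1, 0, 0, 0, 8.5],
    [0, 0, 0.1, 0, 0, 0, 8.5],
    [0, 0, 5, 0, 0, 0, 8.5],
    [0, 0, 10, 0, 0, 0, 8.5],
    [0, 0, 15, 0, 0, 0, 8.5],
    [-4, 4, 15, 0, 0, 0, 8.5],
    [-8, 8, 15, 0, 0, 0, 8.5],
    [-11, 12, 15, 0, 0, 0, 8.5],
    [-11, 12, 15, 0, 0, 0, 8.5]
  ]
}}

```text
clock: 8.07
tcp_pos: [0.4416, -0.0978, 0.2383]
tcp_rot: [0.001, 0.746, 0.666, 0.001]
wrist_force: [0.3, -0.6, 0.2]
finger_gap: 0.0849
gripper_force: 0.0
```

```bash
python3 look.py bottle_centre .45 -.095 w3.png
```

```text
[ 0.4416 -0.0978  0.2383] [0.001 0.746 0.666 0.001] 8.075 0.08494432801032657 [ 0.3 -0.6  0.2]
bottle_centre 0.88 [294. 179.  46.  59.] xy [ 0.4555 -0.094 ] delta cm [1.39 0.37]
```

View pics/w3.png

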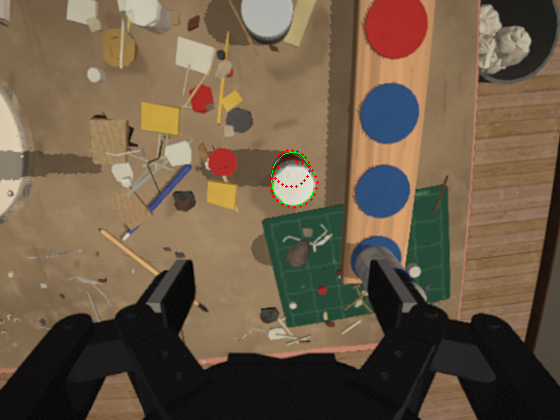

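The bottle at (294,179) fits its model, and the can stands on the end pad at (378,258).

Call:
{"method": "drive_tool", "body": {
  "deltas": [
    [1.4, 0.37, -5, 0, 0, 0, 8.5],
    [1.4, 0.37, -10, 0, 0, 0, 8.5],
    [1.4, 0.37, -15, 0, 0, 0, 8.5],
    [1.4, 0.37, -20.3, 0, 0, 0, 8.5],
    [1.4, 0.37, -20.3, 0, 0, 0, 8.5],
    [1.4, 0.37, -20.3, 0, 0, 0, 3.5],
    [1.4, 0.37, -20.3, 0, 0, 0, 3.5],
    [1.4, 0.37, -20.3, 0, 0, 0, 3.5],
    [1.4, 0.37, -20.3, 0, 0, 0, 3.5],
    [1.4, 0.37, -20.3, 0, 0, 0, 3.5],
    [1.4, 0.37, -20.3, 0, 0, 0, 3.5],
    [1.4, 0.37, -20.3, 0, 0, 0, 3.5]
  ]
}}

```text
clock: 9.68
tcp_pos: [0.4582, -0.0961, 0.0366]
tcp_rot: [0.001, 0.747, 0.665, 0.001]
wrist_force: [-1.8, 0.1, 7.2]
finger_gap: 0.0445
gripper_force: 39.1
```

Call:
{"method": "drive_tool", "body": {
  "deltas": [
    [0, 0, 3, 0, 0, 0, 3.5],
    [0, 0, 7, 0, 0, 0, 3.5],
    [0, 0, 11, 0, 0, 0, 3.5],
    [4, -1, 11, 0, 0, 0, 3.5],
    [8, -2.5, 11, 0, 0, 0, 3.5],
    [10.6, -3.3, 11, 0, 0, 0, 3.5],
    [10.6, -3.3, 11, 0, 0, 0, 3.5],
    [10.6, -3.3, 11, 0, 0, 0, 3.5]
  ]
}}

```text
clock: 10.68
tcp_pos: [0.5627, -0.1287, 0.1448]
tcp_rot: [0.0, 0.747, 0.665, 0.0]
wrist_force: [-0.4, -0.2, -0.4]
finger_gap: 0.0444
gripper_force: 40.9
```

```bash
python3 - <<'E'
from look import *
cv2.imwrite("pics/w4.png",ctrl.snapshot("wrist"))
E
```

```text
(no output)
```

View pics/w4.png

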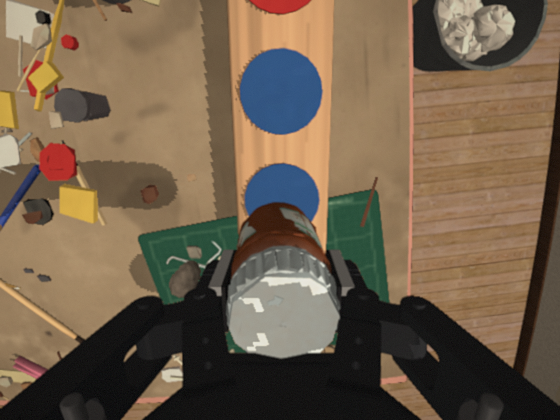

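The bottle is held upright at (283,310). Lowering.

Call:
{"method": "drive_tool", "body": {
  "deltas": [
    [0, 0, -4, 0, 0, 0, 3.5],
    [0, 0, -7, 0, 0, 0, 3.5],
    [0, 0, -7.8, 0, 0, 0, 3.5],
    [0, 0, -8, 0, 0, 0, 3.5],
    [0, 0, -8.1, 0, 0, 0, 3.5],
    [0, 0, -8.1, 0, 0, 0, 3.5]
  ]
}}

```text
clock: 11.48
tcp_pos: [0.5635, -0.1289, 0.0644]
tcp_rot: [0.001, 0.747, 0.665, 0.0]
wrist_force: [-0.6, -0.3, -0.8]
finger_gap: 0.0445
gripper_force: 40.9
```

Call:
{"method": "drive_tool", "body": {
  "deltas": [
    [0, 0, -0.1, 0, 0, 0, 3.5],
    [0, 0, -0.2, 0, 0, 0, 3.5],
    [0, 0, -0.2, 0, 0, 0, 3.5]
  ]
}}

```text
clock: 11.85
tcp_pos: [0.5635, -0.129, 0.0636]
tcp_rot: [0.001, 0.747, 0.665, 0.001]
wrist_force: [-4.4, 0.2, 13.1]
finger_gap: 0.0448
gripper_force: 41.6
```

Call:
{"method": "drive_tool", "body": {
  "deltas": [
    [0, 0, 0.1, 0, 0, 0, 5.5],
    [0, 0, 0.1, 0, 0, 0, 7],
    [0, 0, 0.1, 0, 0, 0, 8.5],
    [0, 0, 0.1, 0, 0, 0, 8.5],
    [0, 0, 0.1, 0, 0, 0, 8.5],
    [0, 0, 6, 0, 0, 0, 8.5],
    [0, 0, 12, 0, 0, 0, 8.5],
    [0, 0, 17, 0, 0, 0, 8.5]
  ]
}}

```text
clock: 12.85
tcp_pos: [0.563, -0.1288, 0.2338]
tcp_rot: [0.001, 0.747, 0.665, 0.0]
wrist_force: [-0.1, 0.2, -0.6]
finger_gap: 0.0851
gripper_force: 0.0
```

Call:
{"method": "drive_tool", "body": {
  "deltas": [
    [-2, 6, 0, 0, 0, 0, 8.5],
    [-5, 11, 0, 0, 0, 0, 8.5],
    [-7, 17, 0, 0, 0, 0, 8.5],
    [-10, 22, 0, 0, 0, 0, 8.5],
    [-12, 28, 0, 0, 0, 0, 8.5],
    [-14, 33, 0, 0, 0, 0, 8.5],
    [-16, 36, 0, 0, 0, 0, 8.5],
    [-16, 36, 0, 0, 0, 0, 8.5],
    [-16, 36, 0, 0, 0, 0, 8.5]
  ]
}}

```text
clock: 13.98
tcp_pos: [0.4031, 0.231, 0.2313]
tcp_rot: [0.0, 0.746, 0.665, 0.0]
wrist_force: [0.2, 0.0, 0.7]
finger_gap: 0.0855
gripper_force: 0.0
```

```bash
python3 - <<'E'
from look import *
t,cal=look("box_centre",(.4,.25),"w5.png")
m=t[0]["region"].astype(np.uint8);im=ctrl.snapshot("wrist")
# bright lid top
g=((im.min(2)>150)&(cv2.dilate(m,np.ones((5,5)))>0)).astype(np.uint8)
for M,z in((m,.059),(g,.059)):
    c=max(cv2.findContours(M,0,cv2.CHAIN_APPROX_NONE)[0],key=cv2.contourArea)
    w=np.array([at(cal,*p[0],z)[:2] for p in c],np.float32);print(cv2.minAreaRect(w*1000))
E
```

```text
[0.4031 0.231  0.2313] [0.    0.746 0.665 0.   ] 13.975 0.08550924374676759 [0.2 0.  0.7]
box_centre 0.93 [273. 166.  47.  57.] xy [0.3972 0.2492] delta cm [-0.6   1.82]
((397.6535949707031, 252.11276245117188), (56.27616500854492, 45.61286926269531), 87.04402923583984)
((397.0080871582031, 251.75640869140625), (53.835506439208984, 43.17361831665039), 87.04537200927734)
```

View pics/w5.png

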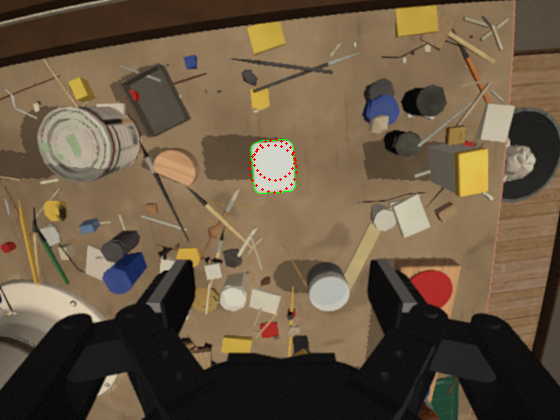

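The box lid at (273,166) measures 56x45 mm, as it should, centred at (0.397, 0.252) with its short side at −3°.

Call:
{"method": "drive_tool", "body": {
  "deltas": [
    [-0.6, 2.1, -4, 0, 0, 0.06, 8.5],
    [-0.6, 2.1, -9, 0, 0, 0.06, 8.5],
    [-0.6, 2.1, -14, 0, 0, 0.06, 8.5],
    [-0.6, 2.1, -19, 0, 0, 0.06, 8.5],
    [-0.6, 2.1, -21.6, 0, 0, 0.06, 8.5],
    [-0.6, 2.1, -21.6, 0, 0, 0.06, 8.5],
    [-0.6, 2.1, -21.6, 0, 0, 0.06, 3.5],
    [-0.6, 2.1, -21.6, 0, 0, 0.06, 3.5],
    [-0.6, 2.1, -21.6, 0, 0, 0.06, 3.5],
    [-0.6, 2.1, -21.6, 0, 0, 0.06, 3.5],
    [-0.6, 2.1, -21.6, 0, 0, 0.06, 3.5],
    [-0.6, 2.1, -21.6, 0, 0, 0.06, 3.5]
  ]
}}

```text
clock: 15.62
tcp_pos: [0.3979, 0.2527, 0.0168]
tcp_rot: [0.0, 0.726, 0.687, 0.001]
wrist_force: [0.8, -1.3, 5.7]
finger_gap: 0.0432
gripper_force: 41.8
```

Call:
{"method": "drive_tool", "body": {
  "deltas": [
    [0, 0, 0, 0, 0, 0, 3.5],
    [0, 0, 4, 0, 0, 0, 3.5],
    [0, 0, 9, 0, 0, 0, 3.5],
    [0, 0, 13, 0, 0, 0, 3.5],
    [0, 0, 13, 0, 0, 0, 3.5]
  ]
}}

```text
clock: 16.25
tcp_pos: [0.3984, 0.2531, 0.149]
tcp_rot: [0.001, 0.726, 0.687, 0.003]
wrist_force: [1.5, 0.1, -0.7]
finger_gap: 0.043
gripper_force: 41.1
```

Call:
{"method": "drive_tool", "body": {
  "deltas": [
    [3, -5, 0, 0, 0, 0, 3.5],
    [6, -10, 0, 0, 0, 0, 3.5],
    [9, -15, 0, 0, 0, 0, 3.5],
    [12, -20, 0, 0, 0, 0, 3.5],
    [15, -25, 0, 0, 0, 0, 3.5],
    [17.4, -29, 0, 0, 0, 0, 3.5],
    [17.4, -29, 0, 0, 0, 0, 3.5],
    [17.4, -29, -4, 0, 0, 0, 3.5],
    [17.4, -29, -8, 0, 0, 0, 3.5],
    [17.4, -29, -9.8, 0, 0, 0, 3.5],
    [17.4, -29, -10.2, 0, 0, 0, 3.5],
    [17.4, -29, -10.2, 0, 0, 0, 3.5]
  ]
}}

```text
clock: 17.75
tcp_pos: [0.571, -0.0373, 0.0439]
tcp_rot: [0.0, 0.726, 0.688, 0.0]
wrist_force: [0.6, -0.5, 0.4]
finger_gap: 0.0433
gripper_force: 42.0
```

Call:
{"method": "drive_tool", "body": {
  "deltas": [
    [0.15, 0, 0, 0, 0, 0, 3.5],
    [0.15, 0, -0.1, 0, 0, 0, 3.5],
    [0.15, 0, -0.2, 0, 0, 0, 3.5],
    [0.15, 0, -0.2, 0, 0, 0, 3.5]
  ]
}}

```text
clock: 18.25
tcp_pos: [0.5731, -0.0376, 0.0433]
tcp_rot: [0.001, 0.726, 0.687, 0.001]
wrist_force: [-4.0, 1.2, 12.8]
finger_gap: 0.0435
gripper_force: 43.7
```

Seated. I'll release, then move above the pot.

Call:
{"method": "drive_tool", "body": {
  "deltas": [
    [0, 0, 0.1, 0, 0, 0, 5.5],
    [0, 0, 0.1, 0, 0, 0, 7],
    [0, 0, 0.1, 0, 0, 0, 8.5],
    [0, 0, 0.1, 0, 0, 0, 8.5],
    [0, 0, 0.1, 0, 0, 0, 8.5],
    [0, 0, 6, 0, 0, 0, 8.5],
    [0, 0, 12, 0, 0, 0, 8.5],
    [-4, 4, 17, 0, 0, 0, 8.5],
    [-8, 7, 17, 0, 0, 0, 8.5],
    [-12.5, 10, 17, 0, 0, 0, 8.5],
    [-12.5, 10, 17, 0, 0, 0, 8.5],
    [-12.5, 10, 17, 0, 0, 0, 8.5]
  ]
}}

```text
clock: 19.75
tcp_pos: [0.4478, 0.0622, 0.2115]
tcp_rot: [0.0, 0.726, 0.688, 0.0]
wrist_force: [-0.5, 0.6, 0.8]
finger_gap: 0.0852
gripper_force: 0.0
```

```bash
python3 look.py pot_centre .446 .076 w6.png
```

```text
[0.4478 0.0622 0.2115] [0.    0.726 0.688 0.   ] 19.75 0.08517562025180422 [-0.5  0.6  0.8]
pot_centre 0.83 [280. 167.  48.  51.] xy [0.4479 0.0796] delta cm [0.   1.73]
```

View pics/w6.png

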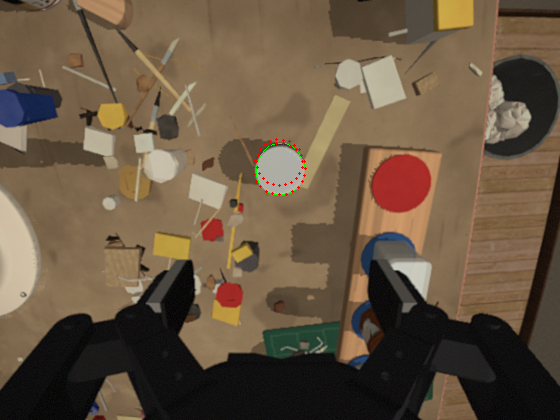

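The pot lid is at (281,170). A flat stick lies just right of it, so I'll turn the gripper to close along y and turn it back before placing.

Call:
{"method": "drive_tool", "body": {
  "deltas": [
    [0, 1.6, 0, 0, 0, -0.18, 8.5],
    [0, 1.6, 0, 0, 0, -0.36, 8.5],
    [0, 1.6, 0, 0, 0, -0.54, 8.5],
    [0, 1.6, 0, 0, 0, -0.72, 8.5],
    [0, 1.6, 0, 0, 0, -0.9, 8.5],
    [0, 1.6, 0, 0, 0, -1.08, 8.5],
    [0, 1.6, 0, 0, 0, -1.26, 8.5],
    [0, 1.6, 0, 0, 0, -1.4, 8.5],
    [0, 1.6, -5, 0, 0, -1.4, 8.5],
    [0, 1.6, -5, 0, 0, -1.4, 8.5]
  ]
}}

```text
clock: 21.1
tcp_pos: [0.4481, 0.0627, 0.1579]
tcp_rot: [-0.005, 0.998, 0.066, -0.004]
wrist_force: [0.4, -0.8, 0.7]
finger_gap: 0.0853
gripper_force: 0.0
```

```bash
python3 look.py pot_centre .446 .076 w7.png
```

```text
[0.4481 0.0627 0.1579] [-0.005  0.998  0.066 -0.004] 21.1 0.08530234493652422 [ 0.4 -0.8  0.7]
pot_centre 0.73 [266. 193.  57.  62.] xy [0.4481 0.0773] delta cm [0.01 1.47]
```

View pics/w7.png

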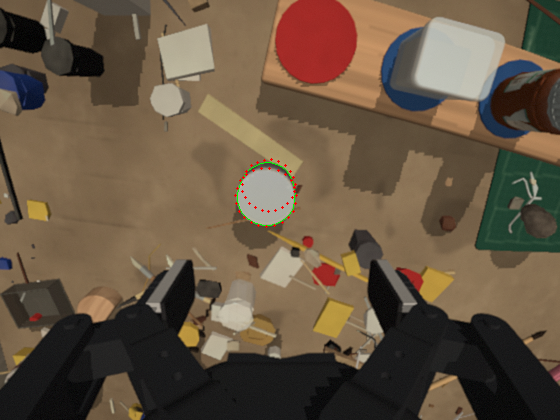

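Call:
{"method": "drive_tool", "body": {
  "deltas": [
    [0, 0, 0, 0, 0, 0, 8.5],
    [0, 0, 0, 0, 0, 0, 8.5]
  ]
}}

```text
clock: 21.45
tcp_pos: [0.4501, 0.0638, 0.1627]
tcp_rot: [-0.006, 0.998, 0.067, 0.001]
wrist_force: [0.1, -0.3, -0.3]
finger_gap: 0.0849
gripper_force: 0.0
```

```bash
python3 - <<'E'
from look import *
t,cal=look("pot_centre",(.446,.076))
m=t[0]["region"].astype(np.uint8);im=ctrl.snapshot("wrist")
g=((im.min(2)>120)&(m>0)).astype(np.uint8)
c=max(cv2.findContours(g,0,1)[0],key=cv2.contourArea);e=cv2.fitEllipse(c);print(e,at(cal,*e[0],.042))
print(ctrl.read_state()["joint_pos"])
E
```

```text
[0.4501 0.0638 0.1627] [-0.006  0.998  0.067  0.001] 21.45 0.08485657652078406 [ 0.1 -0.3 -0.3]
pot_centre 0.92 [266. 195.  54.  61.] xy [0.448  0.0791] delta cm [-0.21  1.53]
((266.67529296875, 198.1832733154297), (55.17644500732422, 55.71344757080078), 96.28491973876953) [0.44957252 0.0781847  0.042     ]
[ 0.13382834 -0.15762498 -0.19576696  1.53185371  0.01102684  3.14063595]
```

Joint 6 is at its limit, so I'll back the turn off by 0.3 rad, centre and descend.

Call:
{"method": "drive_tool", "body": {
  "deltas": [
    [0, 0, 0, 0, 0, 0.18, 8.5],
    [0, 0, 0, 0, 0, 0.3, 8.5],
    [0, 0, 0, 0, 0, 0.3, 8.5],
    [0, 0, 0, 0, 0, 0.3, 8.5]
  ]
}}

```text
clock: 22.1
tcp_pos: [0.4495, 0.0636, 0.1614]
tcp_rot: [-0.005, 0.977, 0.214, -0.001]
wrist_force: [-0.4, -0.4, -0.2]
finger_gap: 0.0851
gripper_force: 0.0
```

```bash
python3 - <<'E'
from look import *
s=ctrl.read_state();print(s["joint_pos"],s["tcp_pos"],s["tcp_rot"])
E
```

```text
[ 0.13402455 -0.15414434 -0.19367413  1.53442131  0.0105802   2.84354655] [0.44949315 0.06364902 0.16140616] [-0.00540151  0.97674189  0.21434739 -0.00113871]
```

Call:
{"method": "drive_tool", "body": {
  "deltas": [
    [0, 1.45, 0, 0, 0, 0, 8.5],
    [0, 1.45, -5, 0, 0, 0, 8.5],
    [0, 1.45, -10, 0, 0, 0, 8.5],
    [0, 1.45, -14, 0, 0, 0, 8.5],
    [0, 1.45, -15.2, 0, 0, 0, 8.5],
    [0, 1.45, -15.2, 0, 0, 0, 8.5]
  ]
}}

```text
clock: 22.85
tcp_pos: [0.4494, 0.0785, 0.0096]
tcp_rot: [-0.005, 0.976, 0.216, -0.001]
wrist_force: [-0.5, -0.1, 0.7]
finger_gap: 0.0852
gripper_force: 0.0
```

Call:
{"method": "drive_tool", "body": {
  "deltas": [
    [0, 0, -0.6, 0, 0, 0, 8.5],
    [0, 0, -0.6, 0, 0, 0, 4.5],
    [0, 0, -0.6, 0, 0, 0, 4.5],
    [0, 0, -0.6, 0, 0, 0, 4.5],
    [0, 0, -0.6, 0, 0, 0, 4.5],
    [0, 0, -0.6, 0, 0, 0, 4.5],
    [0, 0, -0.6, 0, 0, 0, 4.5]
  ]
}}

```text
clock: 23.72
tcp_pos: [0.45, 0.0781, 0.0045]
tcp_rot: [-0.005, 0.976, 0.215, -0.001]
wrist_force: [-2.6, -1.4, 6.7]
finger_gap: 0.0513
gripper_force: 41.3
```

Call:
{"method": "drive_tool", "body": {
  "deltas": [
    [0, 0, 4, 0, 0, 0, 4.5],
    [0, 0, 8, 0, 0, 0, 4.5],
    [0, 0, 12, 0, 0, 0, 4.5],
    [0, 0, 12, 0, 0, 0.18, 4.5],
    [0, 0, 12, 0, 0, 0.36, 4.5],
    [0, 0, 12, 0, 0, 0.54, 4.5],
    [0, 0, 12, 0, 0, 0.72, 4.5],
    [0, 0, 12, 0, 0, 0.9, 4.5],
    [0, 0, 12, 0, 0, 1.03, 4.5],
    [0, 0, 12, 0, 0, 1.03, 4.5]
  ]
}}

```text
clock: 24.98
tcp_pos: [0.4495, 0.0781, 0.1235]
tcp_rot: [-0.004, 0.744, 0.668, -0.004]
wrist_force: [0.8, -0.5, -0.6]
finger_gap: 0.0518
gripper_force: 42.3
```

Call:
{"method": "drive_tool", "body": {
  "deltas": [
    [5, -1, 0, 0, 0, 0, 4.5],
    [10, -2, 0, 0, 0, 0, 4.5],
    [13.35, -2.4, 0, 0, 0, 0, 4.5],
    [13.35, -2.4, 0, 0, 0, 0, 4.5],
    [13.35, -2.4, -4, 0, 0, 0, 4.5],
    [13.35, -2.4, -7.5, 0, 0, 0, 4.5],
    [13.35, -2.4, -8.8, 0, 0, 0, 4.5],
    [13.35, -2.4, -8.9, 0, 0, 0, 4.5],
    [13.35, -2.4, -8.9, 0, 0, 0, 4.5]
  ]
}}

```text
clock: 26.1
tcp_pos: [0.5836, 0.0542, 0.036]
tcp_rot: [-0.003, 0.744, 0.668, -0.003]
wrist_force: [0.6, 0.4, -0.5]
finger_gap: 0.0516
gripper_force: 42.4
```

```bash
python3 - <<'E'
from look import *
cv2.imwrite("pics/w8.png",ctrl.snapshot("wrist"))
E
```

```text
(no output)
```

View pics/w8.png

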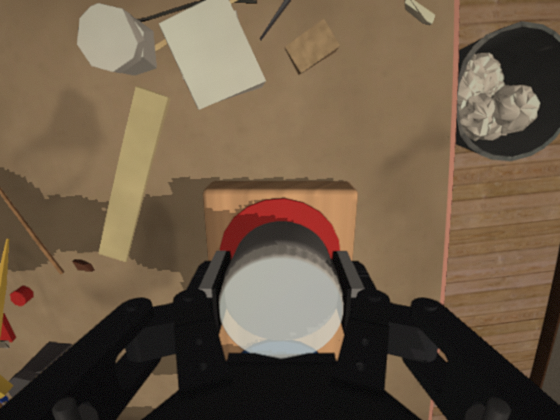

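The pot at (281,290) is held upright over the red pad. Lowering the rest.

Call:
{"method": "drive_tool", "body": {
  "deltas": [
    [0, 0, -0.2, 0, 0, 0, 4.5],
    [0, 0, -0.35, 0, 0, 0, 4.5],
    [0, 0, -0.35, 0, 0, 0, 4.5]
  ]
}}

```text
clock: 26.52
tcp_pos: [0.5833, 0.0541, 0.0315]
tcp_rot: [-0.004, 0.744, 0.669, -0.003]
wrist_force: [-1.8, -0.5, 4.8]
finger_gap: 0.0511
gripper_force: 42.7
```

Call:
{"method": "drive_tool", "body": {
  "deltas": [
    [0, 0, -0.05, 0, 0, 0, 5.5],
    [0, 0, -0.05, 0, 0, 0, 7],
    [0, 0, -0.05, 0, 0, 0, 8.5],
    [0, 0, -0.05, 0, 0, 0, 8.5],
    [0, 0, 0, 0, 0, 0, 8.5],
    [0, 0, 5, 0, 0, 0, 8.5],
    [0, 0, 10, 0, 0, 0, 8.5],
    [0, 0, 15, 0, 0, 0, 8.5],
    [0, 0, 20, 0, 0, 0, 8.5],
    [-8, -3, 20, 0, 0, 0, 8.5],
    [-15, -6, 20, 0, 0, 0, 8.5],
    [-15, -6, 20, 0, 0, 0, 8.5]
  ]
}}

```text
clock: 28.02
tcp_pos: [0.431, -0.0066, 0.2312]
tcp_rot: [-0.004, 0.744, 0.668, -0.003]
wrist_force: [0.3, -0.5, 1.4]
finger_gap: 0.0849
gripper_force: 0.0
```

```bash
python3 - <<'E'
from look import *
P=[("pot_centre",.5828,.0543),("box_centre",.5728,-.037),("bottle_centre",.563,-.1285),("can_centre",.553,-.2198)]
ims=[]
for n in("scene","top"):
    im=ctrl.snapshot(n);cal=ctrl.calibration(n);raw=im.copy()
    for q,x,y in P:
        for d in ctrl.trace(n,q)[:2]:
            xx,_=fit([(cal,d["extent"])],*D[q],(x,y),.027);print(n,q,round(d["score"],2),np.round((xx-[x,y])*1000,1))
    a=raw[190:300,160:340] if n=="scene" else raw[130:240,225:405]
    ims.append(cv2.resize(a,None,fx=2.6,fy=2.6,interpolation=2))
w=ctrl.snapshot("wrist");cv2.imwrite("pics/w9.png",np.hstack([np.vstack(ims),cv2.resize(w,(330,572))]))
E
```

```text
scene pot_centre 0.83 [ 0.1 -3.4]
scene box_centre 0.92 [-2.2 -3.9]
scene box_centre 0.42 [ 40.6 259.9]
scene bottle_centre 0.6 [-6.1  0. ]
scene can_centre 0.73 [-0.6  1.7]
top can_centre 0.67 [-2.9 -2.3]
```

View pics/w9.png

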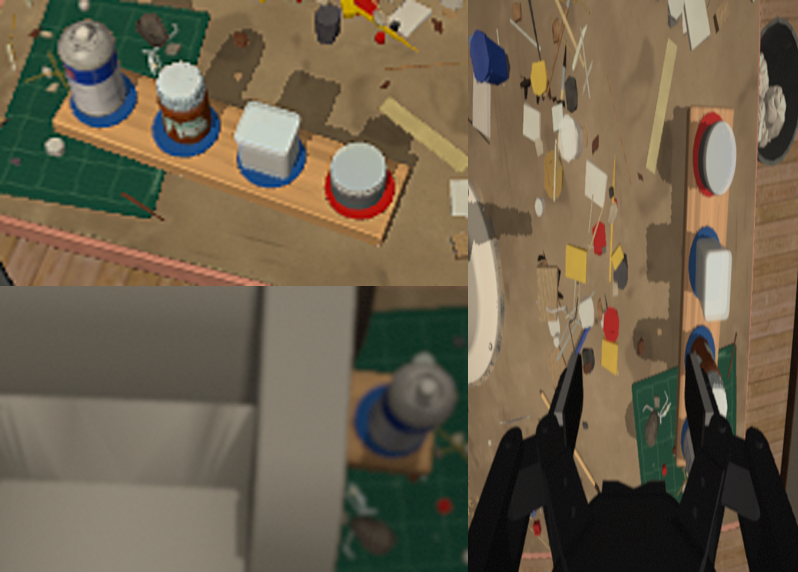

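All four stand upright and centred on their pads (pot, box, bottle and can from right to left in the scene crop), each within about 6 mm. Nothing touches the gripper.

```bash
python3 -c "
from plant import ctrl
print(ctrl.close_job())"
```

```text
the job is handed in; nothing more can be done
None
```

The pot, box, bottle and can stand upright in height order from the red pad to the far end, each measured within about 6 mm of its pad's centre; the stone and carton were not touched, and the job is handed in at about 28 s (no verdict was returned).

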